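# Stopper the sample bottle and clamp it in the screw press

### The job

Set the blue stopper fully home in the neck of the amber bottle that sits in the press's carriage, then slide the carriage in to its stop so that the bottle stands under the press pad. Wind the crank clockwise until the pad just touches the stopper, then add half a turn more, and let go. Leave the orange stopper (it is too wide) and the other things on the bench where they are.

Things in the scene. Friction and masses are not known exactly. Their poses are not given: they have to be found in the camera images.
- press: White two-column screw press, fixed; place and yaw vary. Origin: on the screw axis at bench height, z up. Base 12 mm thick, 190 mm in x, y -105 to +315. Posts 18 mm diameter at x +-78, y 0, carry a beam 190 x 44 mm, underside at 213, top at 238 mm. The carriage slides along the press's y axis between the posts: out is +y, pushed in towards -y.
- carriage (a joint): Slide of the carriage, m. 0 = fully out (bottle axis 160 mm from the screw axis, on the press's +y side); grows as it is pushed in; 0.160 = at its rigid stop, bottle exactly under the pad. Starts between 0 and 0.025. About 2 N of friction; stays where it is left.
- carriage_handle (a point): Centre of the top face of the black upright carriage handle: a round post 16 mm in diameter, top 84 mm and foot 22 mm above the bench. It stands 135 mm from the bottle's axis on the press's +y side and moves with the carriage. Pinch it from above or push it from outside.
- bottle_mouth (a point): Centre of the mouth of the amber bottle, at the rim (102 mm above the bench). The bottle (80 mm high, body 76 mm in diameter) is clamped to the carriage and moves with it. Neck: bore 40 mm in diameter, outer diameter 50 mm, open down into the bottle. z up.
- blue_stopper: Blue rigid stopper, 66 mm high, about 120 g, upright on the bench. Origin: centre of its lower face, z up. Plug 28 mm high tapers from 31 mm diameter at the foot to 37 mm; flange 52 mm diameter from 28 to 38 mm; round grip 32 mm diameter from 38 to 66 mm. Home, the flange rests on the bottle's rim. Any yaw is good. It and the orange stopper may stand in each other's places.
- stopper_seat (a point): Centre of the underside of the blue stopper's flange, 28 mm above its lower face. It coincides with point bottle_mouth when the stopper is home.
- stopper_top (a point): Centre of the flat top of the blue stopper, 66 mm above its lower face; this is what the pad presses on (140 mm above the bench when home in the bottle).
- crank (a joint): Angle of the crank on top of the press, rad, growing clockwise seen from above; 0 = arm points to the press's -y. Starts between 0.5 and 3; range 0 to 11. A full clockwise turn lowers the pad by 32 mm, in proportion. Stiff (0.25 N m, 5 to 7 N at the handle) and self-locking: stays where it is left. Crank and handle do not move up or down.
- crank_handle (a point): Centre of the top face of the crank's handle: a freely spinning upright black cylinder with a yellow band, 22 mm in diameter, 50 mm tall, top 308 mm and foot 258 mm above the bench. It goes round the screw axis on a circle of 55 mm radius; grip it from above and carry it round without turning the gripper.
- pad_face (a point): Centre of the underside of the round white press pad (48 mm in diameter, 10 mm thick) on the screw axis. At crank angle 0 it is 170 mm above the bench, and it is lowered by the screw until it meets the stopper.
- pad (a joint): Travel of the spring-loaded pad up into the ram, m. 0 = free; after contact it grows by 32 mm per turn of the crank, so half a turn past contact reads 0.016. Range 0 to 0.024. Spring 11 N at first touch, 20 N at 0.016. Seen as the red stem between the pad and the dark collar above it: 24 mm shows when free, 8 mm at half a turn past contact.
- orange_stopper: Orange stopper, 66 mm high like the blue one but wider: plug 46 to 53 mm diameter, flange 64 mm, grip 40 mm. Does not fit; bystander, loose. Origin at the centre of its lower face.
- reagent: White bottle with blue cap, 68 mm diameter, 130 mm tall, bystander, loose, origin at the centre of its underside.
- beaker: White open beaker, 80 mm diameter, 95 mm tall, bystander, loose, origin at the centre of its underside.
- dish: White round culture dish, 92 mm diameter, 30 mm tall, bystander, loose, origin at the centre of its underside.
There are look-alikes about, which are no part of the job. Of the things that look like the blue_stopper, take the one that is farthest to the robot's left at the start.

How it is judged:
By the outcome, as a careful person would: the job done as asked, in the order asked, and still so for the second after the job is handed in, with the robot touching nothing.
It also fails if it takes over 72 s, if anything falls off the work surface, if the arm or the gripper's body presses on something with over 40 N, if the wrist force passes 120 N, or if a joint passes its speed limit or range.

### The arm

A 6-joint arm with a two-finger parallel gripper is mounted at the origin on the work surface. World frame = base frame: x ahead of the robot, y to its left, z up, the work surface at z = 0. Lengths are in m, angles in degrees, forces in N, time in s.
With the tool pointing down it reaches from about 0.325 to 0.9 m from the base axis. Payload 6.1 kg.
Tool frame: the origin (TCP) lies at the very end of the fingers, on their centre line; the grasp point (between the pads) lies ctrl.grip_depth behind it (ctrl.grip_depth is the distance from the TCP to the grasp point, in m); z points along the fingers, y is the line along which they close (so a half turn about z gives the same grasp; the last joint's range is limited). The gripper opens to 87 mm and grips with 3 to 60 N. Pads are 19 mm wide; open, the fingers measure 117 mm over their backs; the gripper's body (75 mm by 190 mm) begins 51 mm behind the grasp point.
Start: joints at [65.942, 12.628, 87.462, -0, 79.91, -7.225], TCP at [0.181, 0.598, 0.223] pointing down, gripper open.
Joint ranges: [-170.65, 170.65], [-52.31, 119.04], [5.05, 147.46], [-71.25, 251.25], [11.57, 151.72], [-153.62, 153.62]. Speed limits (degrees/s): [147.25, 147.25, 172.46, 180, 180, 180].

### API

Orientations are given as [roll, pitch, yaw] about the fixed x, y, z axes, in that order (R = Rz(yaw) Ry(pitch) Rx(roll)).
In Python, from bench import ctrl gives the robot as it stands.
- The arm moves only by the tool carry_out, never from a script. Its argument "rows" is a list of rows, each an object of numbers: "tx", "ty", "tz": the shift along the tool's x, y, z in m; "rx", "ry", "rz": the turn, a rotation vector about the tool's x, y, z in rad. In form: [{"tx": .., "ty": .., "tz": .., "rx": .., "ry": .., "rz": ..}, ...]. A call has 1 to 10 rows; each row is the pose to reach, as a shift and turn from the pose commanded when the call began, along the tool's axes at that moment; what a row does not reach only later rows make up. A row lasts 1/12 s, in which the tool goes at most 41.7 mm and 7.16 degrees, less where a joint would pass 70% of its speed; a pose out of reach is approached as far as the arm can. A call with a gripper value outside its range is refused whole. "claw" is the opening, from 0 (shut) to 1 (fully open), set as the call begins (left out, the last holds). The fingers move at their own pace and stop on an object; "force" is the grip in N (left out, the last holds). Time passes only in rows, so rows that repeat a pose let the fingers close. It gives the time, the measured TCP pose, the force, the opening and the grip force at its end, in the units of the state.
- ctrl.state(): the state, without advancing time (a new reading comes with each control period).
- ctrl.grab_frame(name): name is "scene" or "top"; returns the picture (480x640x3 uint8, red, green, blue); there is no depth.
- ctrl.camera_model(name): a dict with "vfov" (degrees; the focal length in pixels is half the picture's height over the tangent of half this angle, whatever the lens; pixels are square), "cx", "cy" (the principal point, pixels), "R" (3x3) and "t" (3): a world point X has camera coordinates R X + t. Camera axes: x right, y down, z forward; pixel columns grow to the right and rows downward; lengths in m; the calibration is good to about 2 mm. A picture is of the moment at which its call begins. camera_model takes no time and is no camera call.
- ctrl.finish_job(): hands the job in; it is judged then, once.
The state is a dict: "clock": time; "joint_positions": joint angles; "dq": joint speeds; "tau": joint torques, N m; "tcp_pos": TCP position; "tool_rot": TCP orientation; "force": force on the tool from outside, world axes, zero at the start; "wrist_torque": the same for the moment, N m; "finger_gap": finger opening in m; "gripper_force": force on a finger pad.
Only numpy, scipy, OpenCV 4.12 (cv2) and the standard library are available. Lean on these libraries where they do the work, as an engineer would, in place of code of your own. Each camera call takes 0.05 s, during which the arm holds its last target. There are 200 camera calls.

## Working session

There is one attempt and no reset: what is moved stays moved. The work goes in short steps, Python scripts to look and compute and a tool call to move; the robot and the scene stay as the last step left them, time stands still between calls to the robot, and variables do not carry over. Pictures are saved under pics/ and viewed, at most 10 in all, crops included, and the job is handed in when it is done.

Besides the shell and the picture viewer there is one more tool, called after "Call:" in YAML: its name, and indented under it one key for each argument. carry_out: Moves the arm, as the interface text tells. Its arguments: {"type":"object","properties":{"rows":{"type":"array"},"claw":{"type":"number"},"force":{"type":"number"}},"required":["rows"]}

```bash
ls; mkdir -p pics
python3 - <<'E'
from bench import ctrl
import cv2
s=ctrl.state();print(s, ctrl.grip_depth)
for n in("scene","top"):
    f=ctrl.grab_frame(n);cv2.imwrite(f"pics/{n}0.png",f[...,::-1]);print(n,ctrl.camera_model(n))
E
```

```text
pics
{'clock': 0.0, 'joint_positions': array([ 6.59415140e+01,  1.26753596e+01,  8.75255275e+01, -2.59933509e-03,
        7.99080877e+01, -7.22418086e+00]), 'dq': array([-0.00105772, -0.03351545,  0.05752416, -0.01460133,  0.03569353,
        0.07182315]), 'tau': array([ 2.04139615e-03, -4.94592047e+01, -3.87396026e+01,  7.02138408e-02,
        5.64456184e-02, -1.65167817e-04]), 'tcp_pos': array([0.180763  , 0.59765349, 0.22143815]), 'tool_rot': array([-1.79891569e+02, -1.11658437e-02,  1.63166142e+02]), 'force': array([-0.76228584, -0.20516229,  0.83860373]), 'wrist_torque': array([ 0.01805027, -0.01820496,  0.01837081]), 'gripper_force': 0.0, 'finger_gap': 0.0870552741334784} 0.0187
scene {'vfov': 42.36880771844813, 'cx': 315.6392035979225, 'cy': 234.74726803441948, 'R': array([[-0.8483918 ,  0.52925654,  0.01090262],
       [ 0.36843522,  0.60513531, -0.70573844],
       [-0.38011424, -0.5947258 , -0.70838858]]), 't': array([ 0.43527497, -0.01767928,  1.7749774 ])}
top {'vfov': 52.291401477321074, 'cx': 307.4119843241945, 'cy': 231.3007926610294, 'R': array([[-0.01476386, -0.99986321,  0.00745649],
       [-0.98191001,  0.01309008, -0.18889517],
       [ 0.18877172, -0.01011042, -0.98196895]]), 't': array([-0.05842754,  0.51830947,  1.19385655])}
```

View pics/scene0.png

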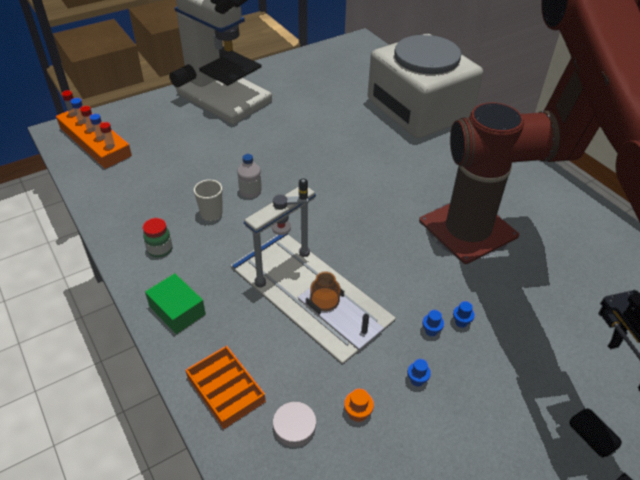

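View pics/top0.png

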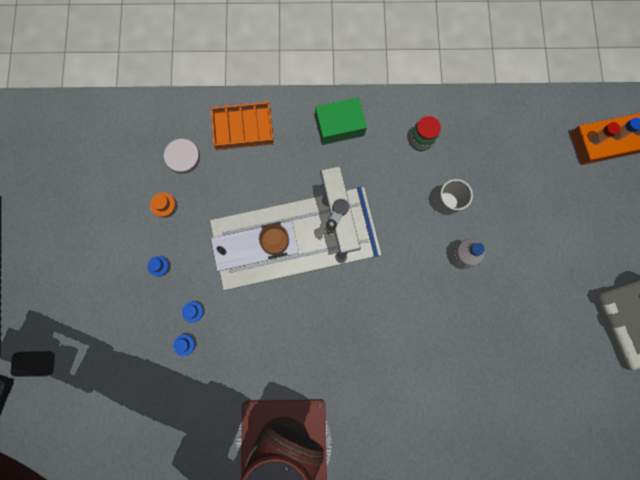

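Blue candidates in the top view are (158,266), (193,312) and (184,345), which match scene (419,372), (433,322) and (464,314). World +y points left in the top view, so the one meant should be top (158,266). I'll measure all three and confirm with a crop.

```bash
cat > h.py <<'E'
import numpy as np, cv2
from bench import ctrl
def cam(n):
    m=ctrl.camera_model(n);f=240/np.tan(np.radians(m["vfov"]/2))
    return f,m["cx"],m["cy"],np.array(m["R"]),np.array(m["t"])
def ray(n,p):
    f,cx,cy,R,t=cam(n);d=R.T@np.array([(p[0]-cx)/f,(p[1]-cy)/f,1.]);return -R.T@t,d/np.linalg.norm(d)
def plane(n,p,z):
    o,d=ray(n,p);return o+d*(z-o[2])/d[2]
def tri(p,q):  # scene, top
    o1,d1=ray("scene",p);o2,d2=ray("top",q)
    s=np.linalg.lstsq(np.c_[d1,-d2],o2-o1,rcond=None)[0];a=o1+s[0]*d1;b=o2+s[1]*d2
    return (a+b)/2,np.linalg.norm(a-b)
def proj(n,X):
    f,cx,cy,R,t=cam(n);c=R@np.asarray(X)+t;return np.array([cx+f*c[0]/c[2],cy+f*c[1]/c[2]])
def blobs(im,lo,hi,amin=20):
    m=cv2.inRange(cv2.cvtColor(im,cv2.COLOR_RGB2HSV),lo,hi)
    k,l,st,c=cv2.connectedComponentsWithStats(m)
    return [(c[i].round(1),st[i]) for i in range(1,k) if st[i][4]>=amin]
def shot(n,name=None):
    f=ctrl.grab_frame(n)
    if name: cv2.imwrite(f"pics/{name}.png",f[...,::-1])
    return f
E
python3 - <<'E'
from h import *
s=cv2.imread("pics/scene0.png")[...,::-1].copy();t=cv2.imread("pics/top0.png")[...,::-1].copy()
for nm,lo,hi in(("blue",(105,150,90),(125,255,255)),("orange/amber",(5,150,60),(18,255,255)),("dark",(0,0,0),(180,255,38))):
    for n,im in(("scene",s),("top",t)):
        for c,st in blobs(im,lo,hi):
            if 130<c[0]<500 and 170<c[1]<440: print(nm,n,c,st,plane(n,c,.03).round(3))
for a,b in(((419,372),(158,266)),((433,322),(193,312)),((464,314),(184,345))):print(tri(a,b))
a=cv2.resize(s[280:400,350:490],None,fx=3.5,fy=3.5,interpolation=cv2.INTER_CUBIC)
b=cv2.resize(t[160:370,130:385],None,fx=2,fy=2,interpolation=cv2.INTER_CUBIC)
c=cv2.resize(s[170:370,220:400],None,fx=2,fy=2,interpolation=cv2.INTER_CUBIC)
cv2.imwrite("pics/c1.png",cv2.resize(a,(490,420))[...,::-1])
o=np.zeros((420,870,3),np.uint8);o[:,:510]=b;o[:400,510:870]=c
cv2.imwrite("pics/c2.png",cv2.resize(o,(800,386),interpolation=cv2.INTER_AREA)[...,::-1])
E
```

```text
blue scene [271.3 241.8] [262 236  21  13  48] [ 0.519 -0.22   0.03 ]
blue scene [243.6 259.7] [234 253  20  14  52] [ 0.613 -0.2    0.03 ]
blue scene [463.9 311.9] [453 301  22  22 272] [0.231 0.237 0.03 ]
blue scene [433.4 320.7] [423 310  21  22 288] [0.313 0.219 0.03 ]
blue scene [419.  370.6] [408 359  22  24 343] [0.431 0.311 0.03 ]
blue top [367.2 221.5] [358 188  19  68 176] [ 0.545 -0.222  0.03 ]
blue top [477.5 248.7] [472 244  12  11 107] [ 0.47  -0.503  0.03 ]
blue top [157.4 265.7] [148 256  20  20 301] [0.437 0.317 0.03 ]
blue top [191.9 311.6] [182 302  21  20 327] [0.321 0.226 0.03 ]
blue top [183.4 344.9] [173 334  22  22 341] [0.24  0.244 0.03 ]
orange/amber scene [324.8 297.8] [312 288  26  21 422] [0.5   0.021 0.03 ]
orange/amber scene [225.2 386.1] [ 186  346   79   82 3586] [0.823 0.117 0.03 ]
orange/amber scene [358.5 404.4] [345 389  29  32 696] [0.597 0.309 0.03 ]
orange/amber top [162.2 204.1] [150 193  25  23 449] [0.598 0.311 0.03 ]
orange/amber top [275.  242.6] [262 229  25  24 332] [0.493 0.018 0.03 ]
dark scene [473.5 207.9] [ 446  169   61   73 2770] [-0.047 -0.035  0.03 ]
dark scene [302.9 186.1] [300 183   7   7  42] [ 0.325 -0.374  0.03 ]
dark scene [303. 196.] [300 194   7   5  27] [ 0.348 -0.336  0.03 ]
dark top [289.2 432.2] [254 417  69  34 949] [ 0.032 -0.015  0.03 ]
(array([0.43554212, 0.31492285, 0.0331916 ]), np.float64(0.0012700028196797938))
(array([0.31891191, 0.22286692, 0.03365077]), np.float64(0.0014680664380254148))
(array([0.2385702 , 0.24316208, 0.03307543]), np.float64(0.002589283114768203))
```

View pics/c1.png

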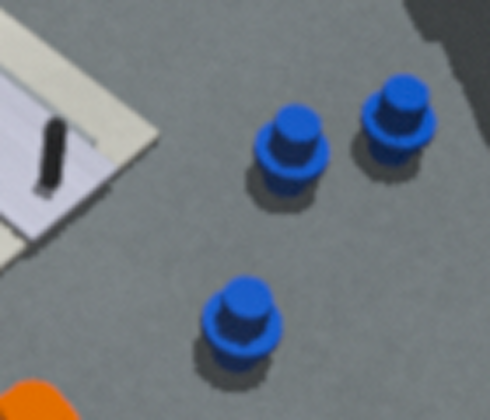

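View pics/c2.png

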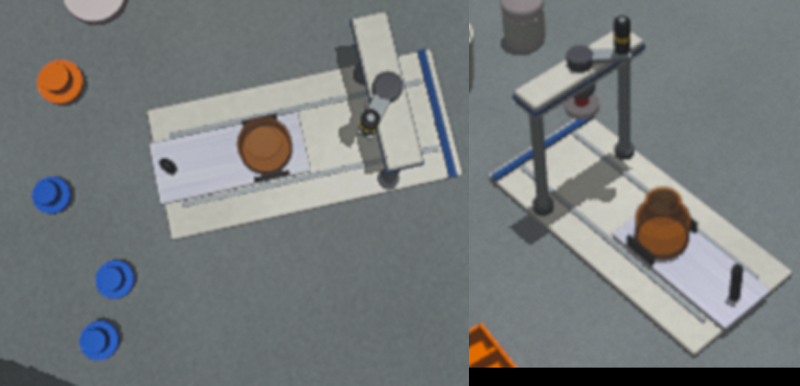

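The crop confirms it: the blue stopper farthest left is at top (158,266), scene (419,372), with z 0.033 mid-height as expected. The orange one is separate at (162,204). Next I'll measure the press from its base corners, the crank handle and the carriage handle.

Run:
```python
from h import *
T=lambda x,y:(130+x/1.839,160+y/1.839); S=lambda x,y:(220+(x-469)/1.839,170+y/1.839)
tc=[T(149,110),T(173,238),T(461,175),T(427,50)]
sc=[S(695,353),S(792,272),S(585,118),S(490,178)]
loc=np.array([[.095,.315],[-.095,.315],[-.095,-.105],[.095,-.105]])
# signs of x fixed by fit below
for n,c in(("top",tc),("scene",sc)):
    P=np.array([plane(n,p,.012)[:2] for p in c]);print(n,P.round(3).tolist(),[np.linalg.norm(P[i]-P[i-1]).round(3) for i in range(4)])
    for sg in(1,-1):
        L=loc*[sg,1];Lc=L-L.mean(0);Pc=P-P.mean(0);U,_,V=np.linalg.svd(Lc.T@Pc);D=np.diag([1,np.linalg.det(V.T@U.T)]);R=V.T@D@U.T
        o=P.mean(0)-R@L.mean(0);print(sg,"origin",o.round(4),"yaw",np.degrees(np.arctan2(R[1,0],R[0,0])).round(2),"res",np.abs(L@R.T+o-P).max().round(4))
print("crank",tri(S(621,19),T(370,116)),plane("scene",S(621,19),.308),plane("top",T(370,116),.308))
print("hub",tri(S(579,53),T(387,85)))
print("chandle",tri(S(736,268),T(162,162)),plane("scene",S(736,268),.084),plane("top",T(162,162),.084))
print("mouth",tri(S(663,200),T(265,147)),plane("scene",S(663,200),.102),plane("top",T(265,147),.102))
```

```text
top [[0.559, 0.187], [0.376, 0.149], [0.459, -0.256], [0.643, -0.214]] [np.float64(0.41), np.float64(0.187), np.float64(0.414), np.float64(0.188)]
1 origin [ 0.5305 -0.1361] yaw 11.77 res 0.0054
-1 origin [ 0.5302 -0.1362] yaw 11.57 res 0.1853
scene [[0.558, 0.192], [0.376, 0.154], [0.468, -0.245], [0.646, -0.21]] [np.float64(0.411), np.float64(0.186), np.float64(0.409), np.float64(0.182)]
1 origin [ 0.5349 -0.1295] yaw 12.46 res 0.008
-1 origin [ 0.5358 -0.1293] yaw 12.99 res 0.1859
crank (array([ 0.48334292, -0.11097253,  0.31103973]), np.float64(1.133530409782216e-06)) [ 0.48148777 -0.11407101  0.308     ] [ 0.48397801 -0.11115537  0.308     ]
hub (array([ 0.53158142, -0.1352402 ,  0.25719055]), np.float64(0.0012857068543631995))
chandle (array([0.47241672, 0.15335469, 0.08533965]), np.float64(0.002122490566005234)) [0.47254797 0.15186571 0.084     ] [0.4718245  0.15427958 0.084     ]
mouth (array([0.49144151, 0.01464985, 0.09072836]), np.float64(0.006045294809460258)) [0.49905654 0.02057091 0.102     ] [0.4871275  0.01591626 0.102     ]
```

```bash
cat >> h.py <<'E'
from scipy.spatial.transform import Rotation as Ro
O=np.array([.5315,-.1345,0]);YAW=11.7;RP=Ro.from_euler('z',YAW,degrees=True).as_matrix()
toP=lambda X:RP.T@(np.asarray(X)-O)
toW=lambda p:RP@np.asarray(p)+O
def go(X,yaw=None,pos=None):
    s=ctrl.state();R=Ro.from_euler('xyz',s["tool_rot"],degrees=True)
    d=R.inv().apply(np.asarray(X)-(s["tcp_pos"] if pos is None else pos))
    r=(R.inv()*Ro.from_euler('xyz',[180,0,yaw if yaw is not None else s["tool_rot"][2]],degrees=True)).as_rotvec()
    print("shift",d.round(4),"turn",r.round(4))
E
python3 - <<'E'
from h import *
print(tri((421.1,364.9),(156.1,264.9)),plane("top",(156.1,264.9),.066),plane("scene",(421.1,364.9),.066))
print(toP([.4835,-.1115,.308]),toP([.4722,.153,.084]),toW([0,.1585,.102]))
go([.4355,.315,.14],191.7,[.181,.598,.223])
E
```

```text
(array([0.43415662, 0.31313036, 0.05873729]), np.float64(0.004086316664455959)) [0.43474351 0.30954292 0.066     ] [0.43631597 0.31758198 0.066     ]
[-0.04233859  0.03225591  0.308     ] [2.33434745e-04 2.93551845e-01 8.40000000e-02] [0.49935821 0.02070682 0.102     ]
shift [-0.3256 -0.197   0.0833] turn [-0.0016 -0.0007 -0.498 ]
```

Call:
carry_out:
  rows:
    - {"tx": -0.032, "ty": -0.02, "tz": 0.008, "rz": -0.1}
    - {"tx": -0.065, "ty": -0.039, "tz": 0.016, "rz": -0.2}
    - {"tx": -0.098, "ty": -0.059, "tz": 0.025, "rz": -0.3}
    - {"tx": -0.13, "ty": -0.079, "tz": 0.033, "rz": -0.4}
    - {"tx": -0.163, "ty": -0.098, "tz": 0.042, "rz": -0.498}
    - {"tx": -0.195, "ty": -0.118, "tz": 0.05, "rz": -0.498}
    - {"tx": -0.228, "ty": -0.138, "tz": 0.058, "rz": -0.498}
    - {"tx": -0.26, "ty": -0.158, "tz": 0.066, "rz": -0.498}
    - {"tx": -0.293, "ty": -0.177, "tz": 0.075, "rz": -0.498}
    - {"tx": -0.3256, "ty": -0.197, "tz": 0.083, "rz": -0.498}
  claw: 1

```text
$.rows[0]: bad value
```

Call:
carry_out:
  rows:
    - {}
    - {}
    - {}

```text
$.rows[0]: bad value
```

Run:
```python
from h import *
s=ctrl.state();print(s["tcp_pos"],s["tool_rot"],s["force"],s["clock"])
a=shot("scene");b=shot("top")
print(blobs(a,(105,150,90),(125,255,255)));print(blobs(b,(105,150,90),(125,255,255)))
A=cv2.resize(a[250:420,300:500],(800,680))[:600];B=cv2.resize(b[190:350,80:280],(600,480))
cv2.imwrite("pics/g1.png",np.hstack([cv2.resize(a[250:420,320:500],(400,378)),cv2.resize(b[180:350,80:260],(400,378))])[...,::-1])
go([.4355,.315,.033],191.7)
```

```text
[0.18076417 0.59770439 0.22155774] [-1.79901895e+02 -1.32448804e-02  1.63168846e+02] [-0.2442364   0.32467879 -0.51983554] 0.1
[(array([ 75.4, 100.8]), array([71, 98, 10,  7, 53], dtype=int32)), (array([ 94.7, 116.8]), array([ 90, 114,  10,   7,  53], dtype=int32)), (array([247.2, 157.2]), array([243, 155,   9,   6,  40], dtype=int32)), (array([271.3, 241.8]), array([262, 236,  21,  13,  48], dtype=int32)), (array([243.6, 259.7]), array([234, 253,  20,  14,  52], dtype=int32)), (array([463.9, 311.9]), array([453, 301,  22,  22, 269], dtype=int32)), (array([433.3, 320.8]), array([423, 310,  21,  22, 288], dtype=int32)), (array([419.1, 370.6]), array([408, 359,  22,  24, 342], dtype=int32))]
[(array([635.1, 123.2]), array([630, 118,  10,  12,  94], dtype=int32)), (array([367.1, 221.4]), array([358, 188,  19,  67, 176], dtype=int32)), (array([477.3, 248.8]), array([472, 244,  12,  11, 106], dtype=int32)), (array([157.4, 265.7]), array([148, 256,  20,  20, 301], dtype=int32)), (array([191.9, 311.6]), array([182, 302,  21,  20, 328], dtype=int32)), (array([183.5, 344.9]), array([173, 334,  22,  22, 342], dtype=int32))]
shift [-0.3257 -0.1967  0.189 ] turn [-1.20e-03 -4.00e-04 -4.98e-01]
```

View pics/g1.png

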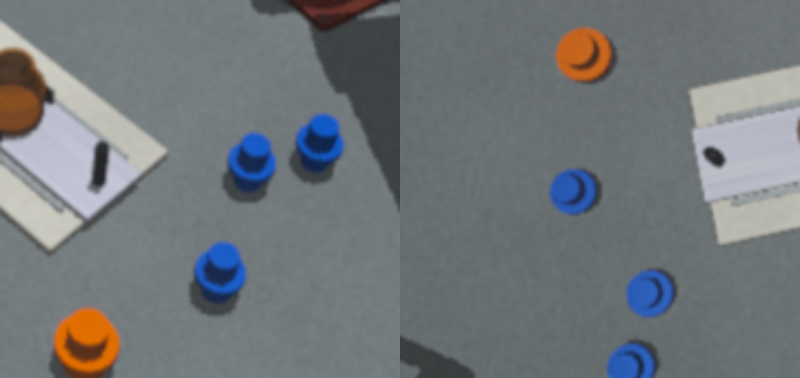

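The picture shows the bench unchanged, because both calls were refused: every row needs all six keys.

Call:
carry_out:
  rows:
    - {"tx": -0.032, "ty": -0.02, "tz": 0.008, "rx": 0, "ry": 0, "rz": -0.1}
    - {"tx": -0.065, "ty": -0.039, "tz": 0.016, "rx": 0, "ry": 0, "rz": -0.2}
    - {"tx": -0.098, "ty": -0.059, "tz": 0.025, "rx": 0, "ry": 0, "rz": -0.3}
    - {"tx": -0.13, "ty": -0.079, "tz": 0.033, "rx": 0, "ry": 0, "rz": -0.4}
    - {"tx": -0.163, "ty": -0.098, "tz": 0.042, "rx": 0, "ry": 0, "rz": -0.498}
    - {"tx": -0.195, "ty": -0.118, "tz": 0.05, "rx": 0, "ry": 0, "rz": -0.498}
    - {"tx": -0.228, "ty": -0.138, "tz": 0.058, "rx": 0, "ry": 0, "rz": -0.498}
    - {"tx": -0.26, "ty": -0.158, "tz": 0.066, "rx": 0, "ry": 0, "rz": -0.498}
    - {"tx": -0.293, "ty": -0.177, "tz": 0.075, "rx": 0, "ry": 0, "rz": -0.498}
    - {"tx": -0.3256, "ty": -0.197, "tz": 0.083, "rx": 0, "ry": 0, "rz": -0.498}
  claw: 1

```text
clock: 1.03
tcp_pos: [0.4365, 0.3138, 0.1391]
tool_rot: [180.0, 0.0, -168.3]
force: [-0.1, -0.1, 0.0]
finger_gap: 0.087
gripper_force: 0.0
```

Call:
carry_out:
  rows:
    - {"tx": 0, "ty": 0, "tz": 0.035, "rx": 0, "ry": 0, "rz": 0}
    - {"tx": 0, "ty": 0, "tz": 0.065, "rx": 0, "ry": 0, "rz": 0}
    - {"tx": 0, "ty": 0, "tz": 0.085, "rx": 0, "ry": 0, "rz": 0}
    - {"tx": 0, "ty": 0, "tz": 0.096, "rx": 0, "ry": 0, "rz": 0}
    - {"tx": 0, "ty": 0, "tz": 0.096, "rx": 0, "ry": 0, "rz": 0}

```text
clock: 1.45
tcp_pos: [0.4335, 0.3141, 0.0406]
tool_rot: [-179.9, -0.3, -168.3]
force: [-1.3, -0.7, 0.1]
finger_gap: 0.0872
gripper_force: 0.0
```

Call:
carry_out:
  rows:
    - {"tx": 0, "ty": 0, "tz": 0, "rx": 0, "ry": 0, "rz": 0}
    - {"tx": 0, "ty": 0, "tz": 0, "rx": 0, "ry": 0, "rz": 0}
    - {"tx": 0, "ty": 0, "tz": 0, "rx": 0, "ry": 0, "rz": 0}
    - {"tx": 0, "ty": 0, "tz": 0, "rx": 0, "ry": 0, "rz": 0}
    - {"tx": 0, "ty": 0, "tz": 0, "rx": 0, "ry": 0, "rz": 0}
    - {"tx": 0, "ty": 0, "tz": 0, "rx": 0, "ry": 0, "rz": 0}
    - {"tx": 0, "ty": 0, "tz": 0, "rx": 0, "ry": 0, "rz": 0}
    - {"tx": 0, "ty": 0, "tz": 0, "rx": 0, "ry": 0, "rz": 0}
    - {"tx": 0, "ty": 0, "tz": 0, "rx": 0, "ry": 0, "rz": 0}
    - {"tx": 0, "ty": 0, "tz": 0, "rx": 0, "ry": 0, "rz": 0}
  claw: 0.2
  force: 25

```text
clock: 2.28
tcp_pos: [0.4356, 0.3154, 0.0435]
tool_rot: [180.0, -0.0, -168.3]
force: [0.3, 0.1, -0.2]
finger_gap: 0.0314
gripper_force: 25.0
```

Call:
carry_out:
  rows:
    - {"tx": 0, "ty": 0, "tz": -0.02, "rx": 0, "ry": 0, "rz": 0}
    - {"tx": 0, "ty": 0, "tz": -0.055, "rx": 0, "ry": 0, "rz": 0}
    - {"tx": 0, "ty": -0.02, "tz": -0.09, "rx": 0, "ry": 0, "rz": 0}
    - {"tx": 0, "ty": -0.05, "tz": -0.115, "rx": 0, "ry": 0, "rz": 0}
    - {"tx": 0, "ty": -0.085, "tz": -0.13, "rx": 0, "ry": 0, "rz": 0}
    - {"tx": 0, "ty": -0.12, "tz": -0.132, "rx": 0, "ry": 0, "rz": 0}
    - {"tx": -0.001, "ty": -0.155, "tz": -0.132, "rx": 0, "ry": 0, "rz": 0}
    - {"tx": -0.001, "ty": -0.19, "tz": -0.132, "rx": 0, "ry": 0, "rz": 0}
    - {"tx": -0.002, "ty": -0.225, "tz": -0.132, "rx": 0, "ry": 0, "rz": 0}
    - {"tx": -0.003, "ty": -0.255, "tz": -0.132, "rx": 0, "ry": 0, "rz": 0}

```text
clock: 3.12
tcp_pos: [0.4902, 0.0641, 0.1755]
tool_rot: [-180.0, 0.0, -168.3]
force: [-0.1, 0.0, -1.6]
finger_gap: 0.0314
gripper_force: 25.0
```

Call:
carry_out:
  rows:
    - {"tx": 0, "ty": -0.025, "tz": 0, "rx": 0, "ry": 0, "rz": 0}
    - {"tx": 0, "ty": -0.04, "tz": 0, "rx": 0, "ry": 0, "rz": 0}
    - {"tx": 0, "ty": -0.0465, "tz": 0, "rx": 0, "ry": 0, "rz": 0}
    - {"tx": 0, "ty": -0.0465, "tz": 0, "rx": 0, "ry": 0, "rz": 0}
    - {"tx": 0, "ty": -0.0465, "tz": 0, "rx": 0, "ry": 0, "rz": 0}
    - {"tx": 0, "ty": -0.0465, "tz": 0, "rx": 0, "ry": 0, "rz": 0}

```text
clock: 3.62
tcp_pos: [0.4993, 0.0218, 0.1754]
tool_rot: [180.0, -0.0, -168.3]
force: [-0.6, 0.5, -1.4]
finger_gap: 0.0313
gripper_force: 25.0
```

Run:
```python
from h import *
s=ctrl.state();print(s["tcp_pos"],toP(s["tcp_pos"]),s["force"],s["clock"])
a=shot("scene","s2");b=shot("top","t2")
print([x for x in blobs(a,(105,150,60),(125,255,255)) if 200<x[0][0]<400])
A=cv2.resize(a[180:340,270:420],(525,560),interpolation=cv2.INTER_CUBIC);B=cv2.resize(b[200:280,200:300],(250,200))
o=np.zeros((560,775,3),np.uint8);o[:,:525]=A;o[:200,525:]=B
cv2.imwrite("pics/g2.png",o[...,::-1])
```

```text
[0.49934173 0.02175135 0.17535661] [0.00019568 0.15952618 0.17535661] [-0.62939136  0.48661966 -1.39773069] 3.6167
[(array([249.5,   6.3]), array([241,   0,  18,  14, 187], dtype=int32)), (array([284.6,  12.8]), array([267,   0,  31,  37, 758], dtype=int32)), (array([325. ,  18.6]), array([ 307,    0,   38,   43, 1395], dtype=int32)), (array([247.3, 157.4]), array([243, 155,   9,   6,  44], dtype=int32)), (array([271.3, 241.8]), array([262, 236,  21,  13,  48], dtype=int32)), (array([324.3, 262.2]), array([317, 249,  19,  25, 232], dtype=int32)), (array([243.6, 259.7]), array([234, 253,  20,  14,  52], dtype=int32))]
```

View pics/g2.png

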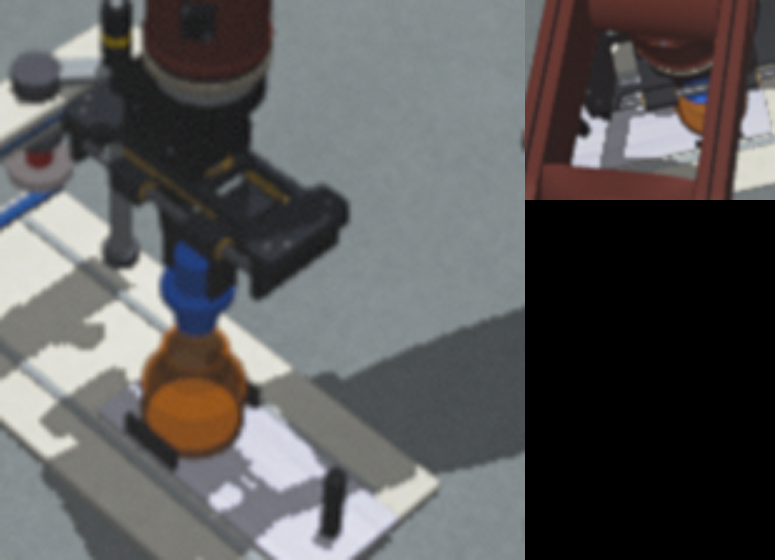

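The stopper hangs upright over the amber neck, with its foot at about crop (195,322), or scene (326,272). The rim is just below at about crop (197,335). I'll check the lateral offset numerically.

Run:
```python
from h import *
s=cv2.imread("pics/scene0.png")[...,::-1].copy();t=cv2.imread("pics/top0.png")[...,::-1].copy();s2=cv2.imread("pics/s2.png")[...,::-1].copy()
def rows(im,lo,hi,x0,x1,y0,y1):
    m=cv2.inRange(cv2.cvtColor(im,cv2.COLOR_RGB2HSV),lo,hi)
    for y in range(y0,y1):
        x=np.flatnonzero(m[y,x0:x1])+x0
        if len(x):print(y,x.min(),x.max(),(x.min()+x.max())/2,end=' | ')
    print()
AM=((3,110,40),(20,255,255))
print("scene amber");rows(s,*AM,300,350,265,315)
print("top amber");rows(t,*AM,250,300,220,262)
print("stopper now");rows(s2,(100,120,40),(130,255,255),305,350,245,280)
th=np.linspace(0,2*np.pi,60)
def circ(n,c,r):
    P=np.array([proj(n,[c[0]+r*np.cos(a),c[1]+r*np.sin(a),c[2]]) for a in th]);return P.min(0).round(1),P.max(0).round(1)
M=[.4994,.0207]
for n in("scene","top"):
    print(n,"rim",circ(n,M+[.102],.025),"bore",circ(n,M+[.102],.02),"body top",circ(n,M+[.075],.038),"bot",circ(n,M+[.022],.038))
c=ctrl.state()["tcp_pos"];z=c[2]-.0435
print("foot",circ("scene",[c[0],c[1],z],.0155),"flange",circ("scene",[c[0],c[1],z+.028],.026),circ("scene",[c[0],c[1],z+.038],.026))
```

```text
scene amber
272 325 327 326.0 | 273 321 330 325.5 | 274 319 331 325.0 | 275 317 332 324.5 | 276 317 333 325.0 | 277 317 334 325.5 | 278 316 334 325.0 | 279 316 334 325.0 | 280 315 335 325.0 | 281 314 335 324.5 | 282 313 336 324.5 | 283 313 337 325.0 | 284 312 338 325.0 | 285 312 338 325.0 | 286 311 338 324.5 | 287 311 339 325.0 | 288 311 339 325.0 | 289 311 339 325.0 | 290 311 340 325.5 | 291 311 340 325.5 | 292 312 339 325.5 | 293 312 339 325.5 | 294 312 338 325.0 | 295 312 338 325.0 | 296 312 338 325.0 | 297 311 338 324.5 | 298 311 338 324.5 | 299 311 338 324.5 | 300 312 338 325.0 | 301 312 337 324.5 | 302 313 337 325.0 | 303 314 337 325.5 | 304 315 336 325.5 | 305 317 335 326.0 | 306 318 334 326.0 | 307 319 332 325.5 | 308 321 330 325.5 | 309 322 328 325.0 | 
top amber
224 273 278 275.5 | 225 268 279 273.5 | 226 265 280 272.5 | 227 264 281 272.5 | 228 263 283 273.0 | 229 263 284 273.5 | 230 262 284 273.0 | 231 262 285 273.5 | 232 261 285 273.0 | 233 261 286 273.5 | 234 260 286 273.0 | 235 260 286 273.0 | 236 260 287 273.5 | 237 260 287 273.5 | 238 260 287 273.5 | 239 260 287 273.5
[... 699 characters left out ...]
 321 331 326.0 | 270 321 330 325.5 | 271 321 330 325.5 | 272 322 330 326.0 | 273 322 329 325.5 | 274 323 328 325.5 | 
scene rim (array([315.1, 271.1]), array([335.7, 286.8])) bore (array([317.2, 272.6]), array([333.7, 285.2])) body top (array([309.7, 274.4]), array([340.6, 298.1])) bot (array([309.6, 288.1]), array([339.8, 311.7]))
top rim (array([261.8, 224.9]), array([282.4, 245.1])) bore (array([263.9, 226.9]), array([280.4, 243.1])) body top (array([257.5, 222. ]), array([288.1, 252.1])) bot (array([259.4, 226.2]), array([288.8, 255.1]))
foot (array([319.4, 266.1]), array([332.4, 275.8])) flange (array([315.2, 255. ]), array([337.2, 271.3])) (array([315.2, 252.1]), array([337.4, 268.5]))
```

Call:
carry_out:
  rows:
    - {"tx": 0, "ty": 0, "tz": 0.015, "rx": 0, "ry": 0, "rz": 0}
    - {"tx": 0, "ty": 0, "tz": 0.027, "rx": 0, "ry": 0, "rz": 0}
    - {"tx": 0, "ty": 0, "tz": 0.034, "rx": 0, "ry": 0, "rz": 0}
    - {"tx": 0, "ty": 0, "tz": 0.039, "rx": 0, "ry": 0, "rz": 0}
    - {"tx": 0, "ty": 0, "tz": 0.044, "rx": 0, "ry": 0, "rz": 0}
    - {"tx": 0, "ty": 0, "tz": 0.048, "rx": 0, "ry": 0, "rz": 0}
    - {"tx": 0, "ty": 0, "tz": 0.05, "rx": 0, "ry": 0, "rz": 0}
    - {"tx": 0, "ty": 0, "tz": 0.05, "rx": 0, "ry": 0, "rz": 0}

```text
clock: 4.38
tcp_pos: [0.4995, 0.0207, 0.1252]
tool_rot: [180.0, -0.0, -168.3]
force: [-0.5, -0.3, -1.4]
finger_gap: 0.0317
gripper_force: 25.0
```

Free of contact 20 mm into the bore. Now down to the rim.

Call:
carry_out:
  rows:
    - {"tx": 0, "ty": 0, "tz": 0.003, "rx": 0, "ry": 0, "rz": 0}
    - {"tx": 0, "ty": 0, "tz": 0.006, "rx": 0, "ry": 0, "rz": 0}
    - {"tx": 0, "ty": 0, "tz": 0.008, "rx": 0, "ry": 0, "rz": 0}
    - {"tx": 0, "ty": 0, "tz": 0.009, "rx": 0, "ry": 0, "rz": 0}
    - {"tx": 0, "ty": 0, "tz": 0.009, "rx": 0, "ry": 0, "rz": 0}

```text
clock: 4.8
tcp_pos: [0.4999, 0.0207, 0.1174]
tool_rot: [-180.0, 0.0, -168.3]
force: [-3.0, 1.5, 5.3]
finger_gap: 0.0316
gripper_force: 25.0
```

Call:
carry_out:
  rows:
    - {"tx": 0, "ty": 0, "tz": 0.001, "rx": 0, "ry": 0, "rz": 0}
    - {"tx": 0, "ty": 0, "tz": 0.001, "rx": 0, "ry": 0, "rz": 0}

```text
clock: 4.97
tcp_pos: [0.5, 0.0206, 0.1173]
tool_rot: [-180.0, 0.0, -168.3]
force: [-5.7, 0.3, 10.8]
finger_gap: 0.0314
gripper_force: 25.0
```

Call:
carry_out:
  rows:
    - {"tx": 0, "ty": 0, "tz": 0, "rx": 0, "ry": 0, "rz": 0}
    - {"tx": 0, "ty": 0, "tz": 0, "rx": 0, "ry": 0, "rz": 0}
    - {"tx": 0, "ty": 0, "tz": 0, "rx": 0, "ry": 0, "rz": 0}
    - {"tx": 0, "ty": 0, "tz": 0, "rx": 0, "ry": 0, "rz": 0}
    - {"tx": 0, "ty": 0, "tz": -0.02, "rx": 0, "ry": 0, "rz": 0}
    - {"tx": 0, "ty": 0, "tz": -0.05, "rx": 0, "ry": 0, "rz": 0}
    - {"tx": 0, "ty": 0.03, "tz": -0.07, "rx": 0, "ry": 0, "rz": 0}
    - {"tx": 0, "ty": 0.065, "tz": -0.07, "rx": 0, "ry": 0, "rz": 0}
    - {"tx": 0, "ty": 0.1, "tz": -0.07, "rx": 0, "ry": 0, "rz": 0}
    - {"tx": 0, "ty": 0.135, "tz": -0.07, "rx": 0, "ry": 0, "rz": 0}
  claw: 0.9

```text
clock: 5.8
tcp_pos: [0.4723, 0.1541, 0.1861]
tool_rot: [180.0, 0.1, -168.4]
force: [0.9, 0.8, 0.0]
finger_gap: 0.0777
gripper_force: 0.0
```

Call:
carry_out:
  rows:
    - {"tx": 0, "ty": 0, "tz": 0, "rx": 0, "ry": 0, "rz": 0}
    - {"tx": 0, "ty": 0, "tz": 0, "rx": 0, "ry": 0, "rz": 0}
    - {"tx": 0, "ty": 0, "tz": 0, "rx": 0, "ry": 0, "rz": 0}

```text
clock: 6.05
tcp_pos: [0.4722, 0.1528, 0.1853]
tool_rot: [-180.0, -0.0, -168.2]
force: [0.2, -0.1, -0.3]
finger_gap: 0.0781
gripper_force: 0.0
```

Run:
```python
from h import *
s=ctrl.state();print(s["tcp_pos"],toP(s["tcp_pos"]),s["force"],s["clock"])
a=shot("scene","s3");b=shot("top","t3")
A=cv2.resize(a[180:340,270:420],(525,560),interpolation=cv2.INTER_CUBIC);B=cv2.resize(b[200:280,200:300],(250,200))
o=np.zeros((560,775,3),np.uint8);o[:,:525]=A;o[:200,525:]=B
cv2.imwrite("pics/g3.png",o[...,::-1])
M=[.4995,.0207]
for z,r in((.14,.016),(.112,.026),(.102,.026)):
    P=np.array([proj("scene",[M[0]+r*np.cos(q),M[1]+r*np.sin(q),z]) for q in np.linspace(0,6.28,60)]);print(z,P.min(0),P.max(0))
print([x for x in blobs(a,(105,150,60),(125,255,255)) if 300<x[0][0]<400])
```

```text
[0.47222256 0.15275768 0.18528893] [2.06387539e-04 2.93309985e-01 1.85288928e-01] [ 0.1513091  -0.10882744 -0.31411449] 6.05
0.14 [318.99775762 263.41507758] [332.44115892 273.45343572]
0.112 [314.68015984 268.09764605] [336.23817455 284.38493204]
0.102 [314.63967706 270.81941686] [336.09590363 287.09619227]
[(array([324.9,  18.6]), array([ 307,    0,   38,   43, 1394], dtype=int32)), (array([325.2, 275.4]), array([316, 264,  19,  22, 259], dtype=int32))]
```

View pics/g3.png

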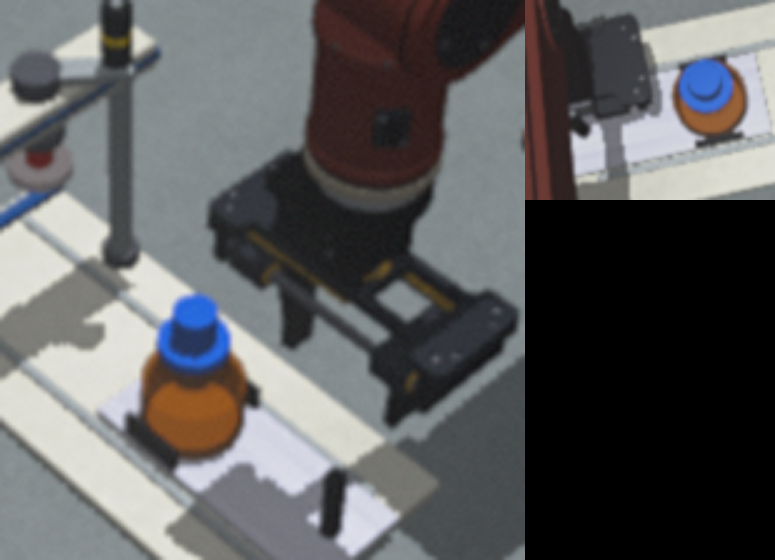

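The stopper is home: its flange sits on the rim and the blob rows 264–286 match the prediction. The black carriage handle is at crop (334,472), under the gripper. I'll go down and pinch it.

Call:
carry_out:
  rows:
    - {"tx": 0, "ty": 0, "tz": 0.035, "rx": 0, "ry": 0, "rz": 0}
    - {"tx": 0, "ty": 0, "tz": 0.07, "rx": 0, "ry": 0, "rz": 0}
    - {"tx": 0, "ty": 0, "tz": 0.1, "rx": 0, "ry": 0, "rz": 0}
    - {"tx": 0, "ty": 0, "tz": 0.12, "rx": 0, "ry": 0, "rz": 0}
    - {"tx": 0, "ty": 0, "tz": 0.128, "rx": 0, "ry": 0, "rz": 0}
    - {"tx": 0, "ty": 0, "tz": 0.128, "rx": 0, "ry": 0, "rz": 0}

```text
clock: 6.65
tcp_pos: [0.4707, 0.1516, 0.0553]
tool_rot: [180.0, -0.3, -168.4]
force: [-0.1, -0.1, -1.3]
finger_gap: 0.0782
gripper_force: 0.0
```

Call:
carry_out:
  rows:
    - {"tx": 0, "ty": 0, "tz": 0, "rx": 0, "ry": 0, "rz": 0}
    - {"tx": 0, "ty": 0, "tz": 0, "rx": 0, "ry": 0, "rz": 0}
    - {"tx": 0, "ty": 0, "tz": 0, "rx": 0, "ry": 0, "rz": 0}
    - {"tx": 0, "ty": 0, "tz": 0, "rx": 0, "ry": 0, "rz": 0}
    - {"tx": 0, "ty": 0, "tz": 0, "rx": 0, "ry": 0, "rz": 0}
    - {"tx": 0, "ty": 0, "tz": 0, "rx": 0, "ry": 0, "rz": 0}
    - {"tx": 0, "ty": 0, "tz": 0, "rx": 0, "ry": 0, "rz": 0}
    - {"tx": 0, "ty": 0, "tz": 0, "rx": 0, "ry": 0, "rz": 0}
    - {"tx": 0, "ty": 0, "tz": 0, "rx": 0, "ry": 0, "rz": 0}
    - {"tx": 0, "ty": 0, "tz": 0, "rx": 0, "ry": 0, "rz": 0}
  claw: 0.05
  force: 20

```text
clock: 7.48
tcp_pos: [0.4722, 0.1529, 0.0575]
tool_rot: [-180.0, -0.0, -168.3]
force: [-0.5, -0.1, 0.2]
finger_gap: 0.0198
gripper_force: 0.0
```

Call:
carry_out:
  rows:
    - {"tx": 0, "ty": 0, "tz": 0, "rx": 0, "ry": 0, "rz": 0}
    - {"tx": 0, "ty": 0, "tz": 0, "rx": 0, "ry": 0, "rz": 0}
    - {"tx": 0, "ty": -0.005, "tz": 0, "rx": 0, "ry": 0, "rz": 0}
    - {"tx": 0, "ty": -0.015, "tz": 0, "rx": 0, "ry": 0, "rz": 0}
    - {"tx": 0, "ty": -0.03, "tz": 0, "rx": 0, "ry": 0, "rz": 0}
    - {"tx": 0, "ty": -0.045, "tz": 0, "rx": 0, "ry": 0, "rz": 0}
    - {"tx": 0, "ty": -0.06, "tz": 0, "rx": 0, "ry": 0, "rz": 0}
    - {"tx": 0, "ty": -0.075, "tz": 0, "rx": 0, "ry": 0, "rz": 0}
    - {"tx": 0, "ty": -0.087, "tz": 0, "rx": 0, "ry": 0, "rz": 0}
    - {"tx": 0, "ty": -0.095, "tz": 0, "rx": 0, "ry": 0, "rz": 0}

```text
clock: 8.32
tcp_pos: [0.4921, 0.0585, 0.0575]
tool_rot: [-180.0, 0.0, -168.4]
force: [3.2, 2.3, -2.4]
finger_gap: 0.0152
gripper_force: 20.0
```

Call:
carry_out:
  rows:
    - {"tx": 0, "ty": -0.01, "tz": 0, "rx": 0, "ry": 0, "rz": 0}
    - {"tx": 0, "ty": -0.02, "tz": 0, "rx": 0, "ry": 0, "rz": 0}
    - {"tx": 0, "ty": -0.03, "tz": 0, "rx": 0, "ry": 0, "rz": 0}
    - {"tx": 0, "ty": -0.04, "tz": 0, "rx": 0, "ry": 0, "rz": 0}
    - {"tx": 0, "ty": -0.048, "tz": 0, "rx": 0, "ry": 0, "rz": 0}
    - {"tx": 0, "ty": -0.052, "tz": 0, "rx": 0, "ry": 0, "rz": 0}
    - {"tx": 0, "ty": -0.055, "tz": 0, "rx": 0, "ry": 0, "rz": 0}
    - {"tx": 0, "ty": -0.056, "tz": 0, "rx": 0, "ry": 0, "rz": 0}
    - {"tx": 0, "ty": -0.057, "tz": 0, "rx": 0, "ry": 0, "rz": 0}

```text
clock: 9.07
tcp_pos: [0.5036, 0.0038, 0.0575]
tool_rot: [-180.0, 0.0, -168.3]
force: [3.9, 2.9, -4.7]
finger_gap: 0.0151
gripper_force: 20.0
```

Call:
carry_out:
  rows:
    - {"tx": -0.0005, "ty": -0.0015, "tz": 0, "rx": 0, "ry": 0, "rz": 0}
    - {"tx": -0.0005, "ty": -0.003, "tz": 0, "rx": 0, "ry": 0, "rz": 0}
    - {"tx": -0.0005, "ty": -0.004, "tz": 0, "rx": 0, "ry": 0, "rz": 0}
    - {"tx": -0.0005, "ty": -0.005, "tz": 0, "rx": 0, "ry": 0, "rz": 0}
    - {"tx": -0.0005, "ty": -0.005, "tz": 0, "rx": 0, "ry": 0, "rz": 0}

```text
clock: 9.48
tcp_pos: [0.5046, -0.001, 0.0575]
tool_rot: [-180.0, -0.0, -168.3]
force: [3.0, 1.1, -4.0]
finger_gap: 0.0155
gripper_force: 20.0
```

Call:
carry_out:
  rows:
    - {"tx": 0, "ty": -0.001, "tz": 0, "rx": 0, "ry": 0, "rz": 0}
    - {"tx": 0, "ty": -0.002, "tz": 0, "rx": 0, "ry": 0, "rz": 0}
    - {"tx": 0, "ty": -0.002, "tz": 0, "rx": 0, "ry": 0, "rz": 0}

```text
clock: 9.73
tcp_pos: [0.505, -0.0028, 0.0575]
tool_rot: [-180.0, -0.0, -168.3]
force: [2.6, 2.2, -3.4]
finger_gap: 0.0156
gripper_force: 20.0
```

Call:
carry_out:
  rows:
    - {"tx": 0, "ty": -0.001, "tz": 0, "rx": 0, "ry": 0, "rz": 0}
    - {"tx": 0, "ty": -0.002, "tz": 0, "rx": 0, "ry": 0, "rz": 0}
    - {"tx": 0, "ty": -0.002, "tz": 0, "rx": 0, "ry": 0, "rz": 0}

```text
clock: 9.98
tcp_pos: [0.5051, -0.0032, 0.0575]
tool_rot: [179.8, -0.0, -168.3]
force: [1.2, 8.2, 0.2]
finger_gap: 0.0158
gripper_force: 20.0
```

Call:
carry_out:
  rows:
    - {"tx": 0, "ty": -0.001, "tz": 0, "rx": 0, "ry": 0, "rz": 0}
    - {"tx": 0, "ty": -0.002, "tz": 0, "rx": 0, "ry": 0, "rz": 0}
    - {"tx": 0, "ty": -0.002, "tz": 0, "rx": 0, "ry": 0, "rz": 0}

```text
clock: 10.23
tcp_pos: [0.5051, -0.0033, 0.0575]
tool_rot: [179.6, -0.0, -168.3]
force: [0.4, 16.7, 1.8]
finger_gap: 0.0155
gripper_force: 20.0
```

The carriage is at its stop: force is up to 16.7 N with no motion, and the handle is 0.135 m from the axis. Next I'll release, lift and look.

Call:
carry_out:
  rows:
    - {"tx": 0, "ty": 0, "tz": 0, "rx": 0, "ry": 0, "rz": 0}
    - {"tx": 0, "ty": 0.001, "tz": 0, "rx": 0, "ry": 0, "rz": 0}
    - {"tx": 0, "ty": 0.001, "tz": 0, "rx": 0, "ry": 0, "rz": 0}
    - {"tx": 0, "ty": 0.001, "tz": 0, "rx": 0, "ry": 0, "rz": 0}
    - {"tx": 0, "ty": 0.001, "tz": 0, "rx": 0, "ry": 0, "rz": 0}
    - {"tx": 0, "ty": 0.001, "tz": -0.02, "rx": 0, "ry": 0, "rz": 0}
    - {"tx": 0, "ty": 0.001, "tz": -0.055, "rx": 0, "ry": 0, "rz": 0}
    - {"tx": 0, "ty": 0.001, "tz": -0.095, "rx": 0, "ry": 0, "rz": 0}
    - {"tx": 0, "ty": 0.001, "tz": -0.135, "rx": 0, "ry": 0, "rz": 0}
    - {"tx": 0, "ty": 0.001, "tz": -0.175, "rx": 0, "ry": 0, "rz": 0}
  claw: 0.8

```text
clock: 11.07
tcp_pos: [0.5048, -0.0056, 0.2337]
tool_rot: [180.0, -0.1, -168.3]
force: [0.9, -0.1, 0.0]
finger_gap: 0.0676
gripper_force: 0.0
```

Call:
carry_out:
  rows:
    - {"tx": 0, "ty": 0, "tz": -0.04, "rx": 0, "ry": 0, "rz": 0}
    - {"tx": 0, "ty": 0, "tz": -0.08, "rx": 0, "ry": 0, "rz": 0}
    - {"tx": 0, "ty": 0, "tz": -0.105, "rx": 0, "ry": 0, "rz": 0}
    - {"tx": 0, "ty": 0, "tz": -0.11, "rx": 0, "ry": 0, "rz": 0}
    - {"tx": 0, "ty": 0, "tz": -0.11, "rx": 0, "ry": 0, "rz": 0}

```text
clock: 11.48
tcp_pos: [0.5067, -0.0062, 0.3452]
tool_rot: [-179.9, 0.3, -168.3]
force: [-0.2, 0.2, -0.4]
finger_gap: 0.0697
gripper_force: 0.0
```

```bash
sed -i 's/^O=.*;YAW/O=np.array([.532,-.135,0]);YAW/' h.py
python3 - <<'E'
from h import *
s=ctrl.state();print(s["tcp_pos"],toP(s["tcp_pos"]),s["force"],s["clock"])
a=shot("scene","s4");b=shot("top","t4")
A=cv2.resize(a[160:300,230:380],(600,560),interpolation=cv2.INTER_CUBIC);B=cv2.resize(b[180:270,300:380],(200,225))
o=np.zeros((560,800,3),np.uint8);o[:,:600]=A;o[:225,600:]=B
cv2.imwrite("pics/g4.png",o[...,::-1])
print("pred stopper top",proj("scene",toW([0,0,.14])),"pad",proj("scene",toW([0,0,.159])),proj("scene",[.4828,-.111,.308]),proj("top",[.4828,-.111,.308]))
# yellow band
print([x for x in blobs(a,(20,120,60),(35,255,255),3)],[x for x in blobs(b,(20,120,60),(35,255,255),3)])
go([.483,-.111,.34])
E
```

```text
[ 0.50666847 -0.00616724  0.34524676] [0.00132043 0.13129289 0.34524676] [-0.20611857  0.17420113 -0.35530892] 11.4833
pred stopper top [281.36891024 233.88310871] pad [281.15274834 228.48502601] [302.85295344 181.25137757] [331.13314672 223.65181427]
[(array([227.9,  45.8]), array([224,  41,   9,  10,  37], dtype=int32)), (array([326.5, 159.5]), array([326, 158,   2,   4,   4], dtype=int32)), (array([336. , 164.2]), array([334, 163,   5,   3,   8], dtype=int32)), (array([340.8, 168. ]), array([339, 167,   5,   3,   6], dtype=int32)), (array([301.1, 191.2]), array([300, 190,   4,   3,   9], dtype=int32))] []
shift [ 0.0429 -0.0985  0.0012] turn [ 0.0005 -0.0018 -0.    ]
```

View pics/g4.png

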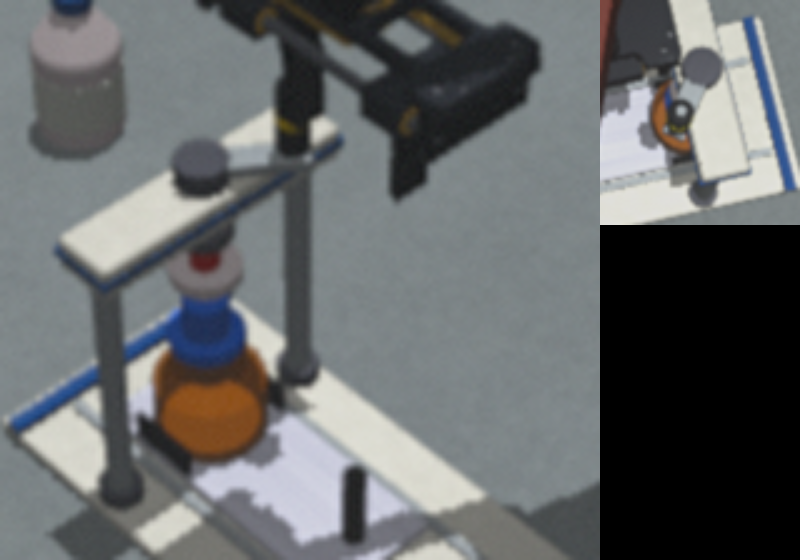

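The bottle and blue stopper stand under the white pad, crop (205,330) and (205,270), with a small gap. The crank handle is at crop (293,85). I'll move over the crank handle.

Call:
carry_out:
  rows:
    - {"tx": 0.012, "ty": -0.03, "tz": 0, "rx": 0, "ry": 0, "rz": 0}
    - {"tx": 0.028, "ty": -0.065, "tz": 0, "rx": 0, "ry": 0, "rz": 0}
    - {"tx": 0.04, "ty": -0.09, "tz": 0, "rx": 0, "ry": 0, "rz": 0}
    - {"tx": 0.0445, "ty": -0.099, "tz": 0, "rx": 0, "ry": 0, "rz": 0}
    - {"tx": 0.0445, "ty": -0.099, "tz": 0, "rx": 0, "ry": 0, "rz": 0}
    - {"tx": 0.0445, "ty": -0.099, "tz": 0, "rx": 0, "ry": 0, "rz": 0}
    - {"tx": 0.0445, "ty": -0.099, "tz": 0, "rx": 0, "ry": 0, "rz": 0}
    - {"tx": 0.0445, "ty": -0.099, "tz": 0, "rx": 0, "ry": 0, "rz": 0}

```text
clock: 12.25
tcp_pos: [0.4823, -0.1103, 0.3421]
tool_rot: [180.0, -0.0, -168.2]
force: [-0.5, -0.4, -0.6]
finger_gap: 0.0693
gripper_force: 0.0
```

Run:
```python
from h import *
s=ctrl.state();print(s["tcp_pos"],toP(s["tcp_pos"]),s["clock"])
go(toW([-.0443,.0326,.276]))
t=cv2.imread("pics/t4.png")[...,::-1].copy()
print(cv2.cvtColor(t,cv2.COLOR_RGB2GRAY)[216:234,324:342])
```

```text
[ 0.48229797 -0.11029879  0.34207301] [-0.04366027  0.03426693  0.34207301] 12.25
shift [ 0.0006 -0.0017  0.0661] turn [ 0.0008 -0.0004 -0.    ]
[[ 80  72  65  79 107 121 109 106 157 175 176 175 175 173 175 177 174 164]
 [ 73  64  63  75 100 122 119 127 166 177 177 175 174 174 176 178 172 172]
 [ 68  67  66  70  92 120 128 143 162 169 176 176 175 176 177 175 169 190]
 [ 70  79  73  68  83 107 111 120 128 135 153 168 176 179 179 173 171 207]
 [ 84  88  76  67  68  71  65  66  69  72  94 132 162 179 179 172 190 215]
 [100  97  75  62  55  49  49  61  71  62  55  79 124 168 175 172 206 221]
 [107 103  75  54  51  51  72 114 130 116  79  54  86 139 163 170 212 221]
 [109 103  76  53  51  56 100 164 177 165 120  65  65 110 156 190 217 220]
 [109 104  79  54  49  58 107 171 183 172 128  70  55  97 165 211 222 220]
 [111 105  85  54  52  56  95 153 163 152 102  60  61 116 189 220 221 219]
 [110 105  86  56  51  55  71  97 107 105  73  54  75 145 208 222 219 219]
 [109 107  89  57  46  55  58  63  67  67  61  55  95 173 216 221 218 218]
 [109 105  86  54  45  50  56  58  59  60  54  61 119 191 221 220 218 219]
 [108  98  76  55  53  51  50  50  53  52  51  85 158 214 224 220 219 220]
 [107 105 104  73  70  76  59  49  56  65  58 107 185 223 224 221 220 219]
 [109 123 144  91  70  93  76  66  75  82  65 105 180 217 223 221 220 219]
 [107 117 135  88  58  64  72  82  83  72  58  96 163 205 221 221 220 218]
 [ 96  99  99  82  63  61  74  89  93 100  79  87 142 195 220 220 219 218]]
```

Call:
carry_out:
  rows:
    - {"tx": 0.0005, "ty": -0.0015, "tz": 0.02, "rx": 0, "ry": 0, "rz": 0}
    - {"tx": 0.0005, "ty": -0.0015, "tz": 0.04, "rx": 0, "ry": 0, "rz": 0}
    - {"tx": 0.0005, "ty": -0.0015, "tz": 0.055, "rx": 0, "ry": 0, "rz": 0}
    - {"tx": 0.0005, "ty": -0.0015, "tz": 0.063, "rx": 0, "ry": 0, "rz": 0}
    - {"tx": 0.0005, "ty": -0.0015, "tz": 0.066, "rx": 0, "ry": 0, "rz": 0}
    - {"tx": 0.0005, "ty": -0.0015, "tz": 0.066, "rx": 0, "ry": 0, "rz": 0}

```text
clock: 12.75
tcp_pos: [0.4819, -0.1124, 0.2761]
tool_rot: [180.0, -0.0, -168.2]
force: [0.8, 0.1, -0.5]
finger_gap: 0.0703
gripper_force: 0.0
```

Call:
carry_out:
  rows:
    - {"tx": 0, "ty": 0, "tz": 0, "rx": 0, "ry": 0, "rz": 0}
    - {"tx": 0, "ty": 0, "tz": 0, "rx": 0, "ry": 0, "rz": 0}
    - {"tx": 0, "ty": 0, "tz": 0, "rx": 0, "ry": 0, "rz": 0}
    - {"tx": 0, "ty": 0, "tz": 0, "rx": 0, "ry": 0, "rz": 0}
    - {"tx": 0, "ty": 0, "tz": 0, "rx": 0, "ry": 0, "rz": 0}
    - {"tx": 0, "ty": 0, "tz": 0, "rx": 0, "ry": 0, "rz": 0}
    - {"tx": 0, "ty": 0, "tz": 0, "rx": 0, "ry": 0, "rz": 0}
    - {"tx": 0, "ty": 0, "tz": 0, "rx": 0, "ry": 0, "rz": 0}
    - {"tx": 0, "ty": 0, "tz": 0, "rx": 0, "ry": 0, "rz": 0}
    - {"tx": 0, "ty": 0, "tz": 0, "rx": 0, "ry": 0, "rz": 0}
  claw: 0.15
  force: 25

```text
clock: 13.58
tcp_pos: [0.4819, -0.113, 0.2766]
tool_rot: [180.0, -0.0, -168.3]
force: [-0.1, 0.6, 1.1]
finger_gap: 0.0214
gripper_force: 25.0
```

Run:
```python
from h import *
s=ctrl.state();p=toP(s["tcp_pos"]);print(s["tcp_pos"],p,np.hypot(p[0],p[1]),s["force"],s["finger_gap"],s["clock"])
ph=np.degrees(np.arctan2(-p[0],-p[1]))%360;print(ph)
q=lambda a:.055*np.array([-np.sin(np.radians(a)),-np.cos(np.radians(a))])
for a in np.arange(ph,520,15)[1:]:
    d=q(a)-q(ph);print(int(round(a)),-d[0].round(4),d[1].round(4))
```

```text
[ 0.48190866 -0.11297926  0.27655021] [-0.04458506  0.0317211   0.27655021] 0.054717967817462146 [-0.11883932  0.58000886  1.09968354] 0.021380030212461036 13.5833
125.43085527952113
140 -0.0098 0.0105
155 -0.0219 0.0181
170 -0.0357 0.0224
185 -0.05 0.0229
200 -0.064 0.0197
215 -0.0767 0.0129
230 -0.0872 0.0032
245 -0.0948 -0.009
260 -0.099 -0.0227
275 -0.0996 -0.0371
290 -0.0964 -0.0511
305 -0.0896 -0.0638
320 -0.0799 -0.0743
335 -0.0677 -0.0819
350 -0.054 -0.0861
365 -0.0396 -0.0866
380 -0.0256 -0.0834
395 -0.0129 -0.0767
410 -0.0024 -0.0669
425 0.0052 -0.0548
440 0.0094 -0.041
455 0.0099 -0.0267
470 0.0067 -0.0127
485 0.0 -0.0
500 -0.0098 0.0105
515 -0.0219 0.0181
```

Call:
carry_out:
  rows:
    - {"tx": -0.0048, "ty": 0.006, "tz": 0, "rx": 0, "ry": 0, "rz": 0}
    - {"tx": -0.0098, "ty": 0.0105, "tz": 0, "rx": 0, "ry": 0, "rz": 0}
    - {"tx": -0.0219, "ty": 0.0181, "tz": 0, "rx": 0, "ry": 0, "rz": 0}
    - {"tx": -0.0357, "ty": 0.0224, "tz": 0, "rx": 0, "ry": 0, "rz": 0}
    - {"tx": -0.05, "ty": 0.0229, "tz": 0, "rx": 0, "ry": 0, "rz": 0}
    - {"tx": -0.064, "ty": 0.0197, "tz": 0, "rx": 0, "ry": 0, "rz": 0}
    - {"tx": -0.0767, "ty": 0.0129, "tz": 0, "rx": 0, "ry": 0, "rz": 0}
    - {"tx": -0.0767, "ty": 0.0129, "tz": 0, "rx": 0, "ry": 0, "rz": 0}

```text
clock: 14.25
tcp_pos: [0.5561, -0.0858, 0.2766]
tool_rot: [-179.9, -0.0, -168.3]
force: [2.8, -5.7, 0.4]
finger_gap: 0.0215
gripper_force: 25.0
```

```bash
cat > cr.py <<'E'
from h import *
import sys
s=ctrl.state();p=toP(s["tcp_pos"]);ph=np.degrees(np.arctan2(-p[0],-p[1]))%360
print(p,np.hypot(p[0],p[1]),"phi",ph,"F press",RP.T@s["force"],s["finger_gap"],s["tool_rot"],s["clock"])
E
python3 cr.py
python3 - <<'E'
import numpy as np
q=lambda a:55*np.array([np.sin(np.radians(a)),-np.cos(np.radians(a))])
for a in (230,245,260,275,290,305,320,335,350,365,380,395,410,425,440,455,470,485,500,510,517.5):print(a,(q(a)-q(215.43)).round(1)/1e3)
E
```

```text
[0.03355678 0.04331786 0.27656427] 0.05479502224273388 phi 217.76365343195934 F press [ 1.56075954 -6.10689028  0.43717129] 0.021513128462215394 [-1.79883832e+02 -4.29955258e-03 -1.68295985e+02] 14.25
230 [-0.0102 -0.0095]
245 [-0.018  -0.0216]
260 [-0.0223 -0.0353]
275 [-0.0229 -0.0496]
290 [-0.0198 -0.0636]
305 [-0.0132 -0.0764]
320 [-0.0035 -0.0869]
335 [ 0.0086 -0.0947]
350 [ 0.0223 -0.099 ]
365 [ 0.0367 -0.0996]
380 [ 0.0507 -0.0965]
395 [ 0.0634 -0.0899]
410 [ 0.074  -0.0802]
425 [ 0.0817 -0.0681]
440 [ 0.086  -0.0544]
455 [ 0.0867 -0.04  ]
470 [ 0.0836 -0.026 ]
485 [ 0.0769 -0.0133]
500 [ 0.0672 -0.0027]
510 [0.0594 0.0028]
517.5 [0.0529 0.006 ]
```

Call:
carry_out:
  rows:
    - {"tx": -0.0102, "ty": -0.0095, "tz": 0, "rx": 0, "ry": 0, "rz": 0}
    - {"tx": -0.018, "ty": -0.0216, "tz": 0, "rx": 0, "ry": 0, "rz": 0}
    - {"tx": -0.0223, "ty": -0.0353, "tz": 0, "rx": 0, "ry": 0, "rz": 0}
    - {"tx": -0.0229, "ty": -0.0496, "tz": 0, "rx": 0, "ry": 0, "rz": 0}
    - {"tx": -0.0198, "ty": -0.0636, "tz": 0, "rx": 0, "ry": 0, "rz": 0}
    - {"tx": -0.0132, "ty": -0.0764, "tz": 0, "rx": 0, "ry": 0, "rz": 0}
    - {"tx": -0.0035, "ty": -0.0869, "tz": 0, "rx": 0, "ry": 0, "rz": 0}
    - {"tx": -0.0035, "ty": -0.0869, "tz": 0, "rx": 0, "ry": 0, "rz": 0}

```text
clock: 14.92
tcp_pos: [0.5753, -0.1696, 0.2766]
tool_rot: [180.0, 0.0, -168.3]
force: [-2.3, -2.1, 0.0]
finger_gap: 0.0216
gripper_force: 25.0
```

```bash
python3 cr.py
python3 - <<'E'
from h import *
a=shot("scene","s5")
cv2.imwrite("pics/g5.png",cv2.resize(a[190:300,230:350],(480,440),interpolation=cv2.INTER_CUBIC)[...,::-1])
q=lambda a:55*np.array([np.sin(np.radians(a)),-np.cos(np.radians(a))])
for a in range(325,430,5):print(a,(q(a)-q(320)).round(1)/1e3)
E
```

```text
[ 0.03536046 -0.04265445  0.27656295] 0.05540544728875521 phi 320.34133134153785 F press [-2.67551387 -1.579035    0.0056019 ] 0.021620430509516165 [ 1.79951797e+02  2.68533977e-02 -1.68348302e+02] 14.9167
325 [ 0.0038 -0.0029]
330 [ 0.0079 -0.0055]
335 [ 0.0121 -0.0077]
340 [ 0.0165 -0.0096]
345 [ 0.0211 -0.011 ]
350 [ 0.0258 -0.012 ]
355 [ 0.0306 -0.0127]
360 [ 0.0354 -0.0129]
365 [ 0.0401 -0.0127]
370 [ 0.0449 -0.012 ]
375 [ 0.0496 -0.011 ]
380 [ 0.0542 -0.0096]
385 [ 0.0586 -0.0077]
390 [ 0.0629 -0.0055]
395 [ 0.0669 -0.0029]
400 [ 0.0707 -0.    ]
405 [0.0742 0.0032]
410 [0.0775 0.0068]
415 [0.0804 0.0106]
420 [0.083  0.0146]
425 [0.0852 0.0189]
```

View pics/g5.png

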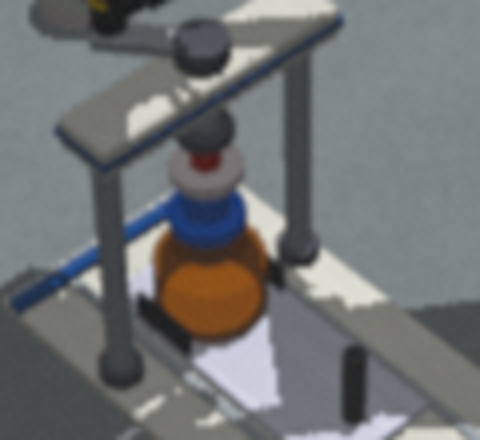

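The pad is now just above the stopper top (crop (205,185)) at crank 320°, as expected; contact is due at 337.5° and the goal is 517.5°. I'll keep winding.

Call:
carry_out:
  rows:
    - {"tx": 0.0079, "ty": -0.0055, "tz": 0, "rx": 0, "ry": 0, "rz": 0}
    - {"tx": 0.0165, "ty": -0.0096, "tz": 0, "rx": 0, "ry": 0, "rz": 0}
    - {"tx": 0.0258, "ty": -0.012, "tz": 0, "rx": 0, "ry": 0, "rz": 0}
    - {"tx": 0.0354, "ty": -0.0129, "tz": 0, "rx": 0, "ry": 0, "rz": 0}
    - {"tx": 0.0449, "ty": -0.012, "tz": 0, "rx": 0, "ry": 0, "rz": 0}
    - {"tx": 0.0542, "ty": -0.0096, "tz": 0, "rx": 0, "ry": 0, "rz": 0}
    - {"tx": 0.0629, "ty": -0.0055, "tz": 0, "rx": 0, "ry": 0, "rz": 0}
    - {"tx": 0.0707, "ty": 0, "tz": 0, "rx": 0, "ry": 0, "rz": 0}
    - {"tx": 0.0775, "ty": 0.0068, "tz": 0, "rx": 0, "ry": 0, "rz": 0}
    - {"tx": 0.0775, "ty": 0.0068, "tz": 0, "rx": 0, "ry": 0, "rz": 0}

```text
clock: 15.8
tcp_pos: [0.4978, -0.1783, 0.2766]
tool_rot: [-179.9, 0.0, -168.3]
force: [-1.0, -3.4, -0.9]
finger_gap: 0.0216
gripper_force: 25.0
```

```bash
python3 cr.py
python3 - <<'E'
from h import *
q=lambda a:55*np.array([np.sin(np.radians(a)),-np.cos(np.radians(a))])
for a in list(range(420,520,10))+[513,515,516,517,518,519,520]:print(a,(q(a)-q(410)).round(1)/1e3)
E
```

```text
[-0.04229184 -0.03543143  0.27660836] 0.05517233195113074 phi 50.04425829518229 F press [-1.65794228 -3.10610461 -0.94829255] 0.021574292002028258 [-1.79897607e+02  2.50897376e-02 -1.68287704e+02] 15.8
420 [0.0055 0.0079]
430 [0.0096 0.0165]
440 [0.012  0.0258]
450 [0.0129 0.0354]
460 [0.012  0.0449]
470 [0.0096 0.0542]
480 [0.0055 0.0629]
490 [-0.      0.0707]
500 [-0.0068  0.0775]
510 [-0.0146  0.083 ]
513 [-0.0172  0.0844]
515 [-0.0189  0.0852]
516 [-0.0198  0.0856]
517 [-0.0206  0.086 ]
518 [-0.0215  0.0863]
519 [-0.0224  0.0867]
520 [-0.0233  0.087 ]
```

Call:
carry_out:
  rows:
    - {"tx": 0.0055, "ty": 0.0079, "tz": 0, "rx": 0, "ry": 0, "rz": 0}
    - {"tx": 0.0096, "ty": 0.0165, "tz": 0, "rx": 0, "ry": 0, "rz": 0}
    - {"tx": 0.012, "ty": 0.0258, "tz": 0, "rx": 0, "ry": 0, "rz": 0}
    - {"tx": 0.0129, "ty": 0.0354, "tz": 0, "rx": 0, "ry": 0, "rz": 0}
    - {"tx": 0.012, "ty": 0.0449, "tz": 0, "rx": 0, "ry": 0, "rz": 0}
    - {"tx": 0.0096, "ty": 0.0542, "tz": 0, "rx": 0, "ry": 0, "rz": 0}
    - {"tx": 0.0055, "ty": 0.0629, "tz": 0, "rx": 0, "ry": 0, "rz": 0}
    - {"tx": 0, "ty": 0.0707, "tz": 0, "rx": 0, "ry": 0, "rz": 0}
    - {"tx": -0.0068, "ty": 0.0775, "tz": 0, "rx": 0, "ry": 0, "rz": 0}
    - {"tx": -0.0068, "ty": 0.0775, "tz": 0, "rx": 0, "ry": 0, "rz": 0}

```text
clock: 16.63
tcp_pos: [0.4895, -0.1006, 0.2765]
tool_rot: [-179.9, -0.0, -168.2]
force: [0.0, -2.1, 0.2]
finger_gap: 0.0212
gripper_force: 25.0
```

```bash
python3 cr.py
python3 - <<'E'
from h import *
q=lambda a:55*np.array([np.sin(np.radians(a)),-np.cos(np.radians(a))])
for a in range(502,524,2):print(a,(q(a)-q(500)).round(1)/1e3)
E
```

```text
[-0.0346743   0.04228044  0.27654888] 0.0546803710438636 phi 140.64472985108338 F press [-0.42873421 -2.09565546  0.20880581] 0.021178396895168528 [-1.79948442e+02 -3.56220217e-02 -1.68237628e+02] 16.6333
502 [-0.0015  0.0012]
504 [-0.003   0.0024]
506 [-0.0046  0.0035]
508 [-0.0062  0.0045]
510 [-0.0079  0.0055]
512 [-0.0095  0.0064]
514 [-0.0112  0.0073]
516 [-0.013   0.0081]
518 [-0.0147  0.0089]
520 [-0.0165  0.0096]
522 [-0.0184  0.0102]
```

Call:
carry_out:
  rows:
    - {"tx": -0.003, "ty": 0.0024, "tz": 0, "rx": 0, "ry": 0, "rz": 0}
    - {"tx": -0.0062, "ty": 0.0045, "tz": 0, "rx": 0, "ry": 0, "rz": 0}
    - {"tx": -0.0095, "ty": 0.0064, "tz": 0, "rx": 0, "ry": 0, "rz": 0}
    - {"tx": -0.0121, "ty": 0.0077, "tz": 0, "rx": 0, "ry": 0, "rz": 0}
    - {"tx": -0.0138, "ty": 0.0085, "tz": 0, "rx": 0, "ry": 0, "rz": 0}
    - {"tx": -0.0143, "ty": 0.0087, "tz": 0, "rx": 0, "ry": 0, "rz": 0}
    - {"tx": -0.0143, "ty": 0.0087, "tz": 0, "rx": 0, "ry": 0, "rz": 0}
    - {"tx": -0.0143, "ty": 0.0087, "tz": 0, "rx": 0, "ry": 0, "rz": 0}

```text
clock: 17.3
tcp_pos: [0.5007, -0.0902, 0.2765]
tool_rot: [-180.0, -0.1, -168.3]
force: [-3.6, -3.5, 1.9]
finger_gap: 0.0214
gripper_force: 25.0
```

```bash
python3 cr.py
python3 - <<'E'
from h import *
for n in("s5","s6"):
    a=shot("scene",n) if n=="s6" else cv2.imread("pics/s5.png")[...,::-1].copy()
    print(n,a[222:242,277:288,0].astype(int)-a[222:242,277:288,1])
E
```

```text
[-0.02159231  0.0501756   0.27653384] 0.05462433592906526 phi 156.71610626698535 F press [-4.25833537 -2.66164699  1.92345078] 0.02144566567111559 [-1.79978379e+02 -1.17942295e-01 -1.68307319e+02] 17.3
s5 [[  1  -1  -2  -2  -3  -2  -2  -1  -1  -1  -1]
 [  0  -1  -2  -2  -3  -1  -2   0  -2   0  -1]
 [ -1  -1  -2  -1  -1  -2  -2  -1   1  -2  -2]
 [ -3  -1   1   0  -2   1  -1  -1  -3  -2  -2]
 [ -1   0  -2  -3  -1  -2  -2  -2   0   0   3]
 [  5   4   2   3   1   1   6   6   5   4   5]
 [ 17  23  20  17  19  20  25  25  13   7   6]
 [ 22  37  41  38  37  39  43  34  19  10   5]
 [ 21  40  47  49  49  49  47  37  17   8   6]
 [ 19  32  43  47  50  47  43  28  13   6   6]
 [ 11  19  28  36  38  33  26  19   9   4   7]
 [  6   9  13  18  20  13  11   9   5   6   6]
 [  5   7   6   8  10   5   5   6   6   5   5]
 [  6   6   5   7   5   7   6   5   5   6   7]
 [  7   5   5   5   5   6   5   6   6   2   5]
 [  5   4   6   4   6   7   5   4   4   3   0]
 [  2   3   4   5   4   3   4   3   3  -1  -6]
 [ -4  -2  -1   2   1   1  -1  -3  -3 -10 -18]
 [-11 -12  -8  -7  -7  -7  -9 -11 -12 -14 -20]
 [
[... 289 characters left out ...]
  28  44  45  45  43  40  23   7  -4   0]
 [  3  11  20  24  26  22  15   6   2  -1  -1]
 [  0  -1   5   5   7   6   0   0  -1  -2   1]
 [ -1   1  -3   0   0   1  -2  -3  -1  -2   1]
 [  0  -1  -1  -2   0  -1  -2   0  -1   2   2]
 [  2  -1   1  -2  -1  -2   0   1   1   4   4]
 [  4   3   3   2   3   1   2   6   7   6   6]
 [  4   5   5   5   5   6   5   5   6   5   4]
 [  6   7   6   7   6   7   6   7   7   7   6]
 [  5   6   6   7   4   5   6   5   6   6   6]
 [  5   5   6   5   5   5   5   5   5   4   3]
 [  3   3   4   5   4   4   7   4   4   1  -2]
 [ -3   4   3   3   3   2   3   2  -1  -5 -14]
 [ -8  -5  -4  -5  -5  -3  -4  -4  -9 -14 -19]
 [-16 -15 -12 -14 -14 -14 -12 -13 -13 -16 -20]]
```

Run:
```python
from h import *
f=lambda n:cv2.resize(cv2.imread(f"pics/{n}.png")[175:260,235:330],(390,349),interpolation=cv2.INTER_CUBIC)
cv2.imwrite("pics/g6.png",np.hstack([f("s5"),f("s6")]))
for z in(.140,.150,.158,.174,.213):print(z,proj("scene",toW([0,0,z])))
```

```text
0.14 [281.36891024 233.88310871]
0.15 [281.25560975 231.0537229 ]
0.158 [281.16421941 228.77148631]
0.174 [280.9794074  224.15628568]
0.213 [280.51724408 212.61495524]
```

View pics/g6.png

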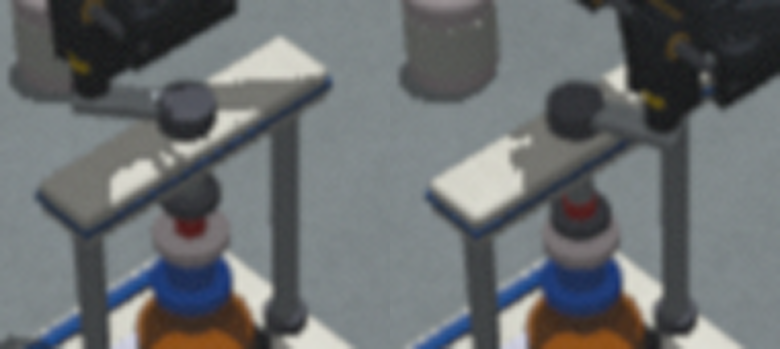

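At crank ≈517° the collar is down about 17–20 mm on the pad. The red stem's top pokes through it, and the stopper and bottle haven't moved, so this is half a turn past contact. Now I'll let go and withdraw.

Call:
carry_out:
  rows:
    - {"tx": 0, "ty": 0, "tz": 0, "rx": 0, "ry": 0, "rz": 0}
    - {"tx": 0, "ty": 0, "tz": 0, "rx": 0, "ry": 0, "rz": 0}
    - {"tx": 0, "ty": 0, "tz": 0, "rx": 0, "ry": 0, "rz": 0}
    - {"tx": 0, "ty": 0, "tz": 0, "rx": 0, "ry": 0, "rz": 0}
    - {"tx": 0, "ty": 0, "tz": 0, "rx": 0, "ry": 0, "rz": 0}
    - {"tx": 0, "ty": 0, "tz": -0.01, "rx": 0, "ry": 0, "rz": 0}
    - {"tx": 0, "ty": 0, "tz": -0.03, "rx": 0, "ry": 0, "rz": 0}
    - {"tx": 0, "ty": 0, "tz": -0.06, "rx": 0, "ry": 0, "rz": 0}
    - {"tx": 0, "ty": 0, "tz": -0.09, "rx": 0, "ry": 0, "rz": 0}
    - {"tx": 0, "ty": 0, "tz": -0.1, "rx": 0, "ry": 0, "rz": 0}
  claw: 0.7

```text
clock: 18.18
tcp_pos: [0.5027, -0.09, 0.3824]
tool_rot: [-179.8, 0.4, -168.3]
force: [0.3, -0.2, 1.1]
finger_gap: 0.0604
gripper_force: 0.0
```

Call:
carry_out:
  rows:
    - {"tx": 0, "ty": 0.03, "tz": 0, "rx": 0, "ry": 0, "rz": 0}
    - {"tx": 0, "ty": 0.06, "tz": 0, "rx": 0, "ry": 0, "rz": 0}
    - {"tx": 0, "ty": 0.1, "tz": 0, "rx": 0, "ry": 0, "rz": 0}
    - {"tx": 0, "ty": 0.14, "tz": 0, "rx": 0, "ry": 0, "rz": 0}
    - {"tx": 0, "ty": 0.17, "tz": 0, "rx": 0, "ry": 0, "rz": 0}
    - {"tx": 0, "ty": 0.18, "tz": 0, "rx": 0, "ry": 0, "rz": 0}
    - {"tx": 0, "ty": 0.18, "tz": 0, "rx": 0, "ry": 0, "rz": 0}
    - {"tx": 0, "ty": 0.18, "tz": 0, "rx": 0, "ry": 0, "rz": 0}

```text
clock: 18.85
tcp_pos: [0.465, 0.0864, 0.3767]
tool_rot: [-180.0, 0.0, -168.2]
force: [0.3, -0.5, 0.2]
finger_gap: 0.0607
gripper_force: 0.0
```

Run:
```python
from h import *
s=ctrl.state();print(s["clock"],s["tcp_pos"],s["force"],s["finger_gap"])
a=shot("scene","s7");b=shot("top","t7")
s6=cv2.imread("pics/s6.png")[...,::-1]
g=b.max(2)
# white dot / handle on the top view vs prediction for 517 deg
X=toW([-.055*np.sin(np.radians(517)),-.055*np.cos(np.radians(517)),.308]);p=proj("top",X);print("pred handle",p)
x,y=p.round().astype(int);print(cv2.cvtColor(b,cv2.COLOR_RGB2GRAY)[y-7:y+8,x-8:x+9])
print("press region change",np.abs(a[222:300,260:310].astype(int)-s6[222:300,260:310]).mean())
```

```text
18.85 [0.46501332 0.08643394 0.37672177] [ 0.26909364 -0.53970348  0.19895417] 0.060724151091998475
pred handle [320.41557792 215.11109341]
[[219 219 219 221 223 201 144 124 127 127 129 128 128 127 126 122 112]
 [218 218 219 221 225 211 149 120 121 126 125 125 124 120 116 115 123]
 [218 218 219 222 225 208 145 107 101 107 109 109 107 104 113 127 152]
 [217 214 214 215 210 184 122  74  64  68  70  80  89 100 138 164 174]
 [206 199 198 191 164 116  73  59  68  69  62  59  70 112 165 181 181]
 [185 183 183 171 118  65  56  83 119 121 100  65  67 110 161 182 183]
 [179 172 170 153  88  53  70 122 171 176 149  87  58  82 134 177 183]
 [173 169 163 134  76  55  83 140 181 187 168 101  59  74 127 175 184]
 [187 208 205 157  82  57  76 122 161 168 149  91  59  79 134 178 186]
 [218 226 217 157  78  55  64  82 107 111  94  69  60  89 148 183 188]
 [224 227 215 156  79  54  60  65  70  71  67  63  61  97 164 189 192]
 [222 219 198 153  87  52  58  64  66  65  64  60  63 113 184 195 187]
 [219 198 147 111  96  70  55  57  58  59  58  59  74 132 187 188 158]
 [212 173 108  89 108  91  65  57  55  56  63  76  95 140 172 150 111]
 [179 143  99  75  83  90  79  75  74  78  91  95 101 127 125  97  83]]
press region change 19.092222222222222
```

Run:
```python
from h import *
for n in("s6","s7"):
    a=cv2.imread(f"pics/{n}.png")[...,::-1].copy()
    print(n,[(x[0],x[1][4]) for x in blobs(a,(105,120,50),(125,255,255)) if 260<x[0][0]<300 and x[0][1]>228],[(x[0],x[1][4]) for x in blobs(a,(3,110,40),(20,255,255),60) if 250<x[0][0]<400])
print(ctrl.finish_job())
```

```text
s6 [(array([278.5, 244.7]), np.int32(220))] [(array([282.7, 261.4]), np.int32(538)), (array([358.5, 404.4]), np.int32(738))]
s7 [(array([278.4, 244.6]), np.int32(219))] [(array([358. ,  80.5]), np.int32(119)), (array([282.7, 261.5]), np.int32(526)), (array([358.4, 404.4]), np.int32(741))]
the job is handed in; nothing more can be done
None
```

The job is handed in at about 19 s of the 72 s allowed: the blue stopper is home, the carriage is at its stop, and the crank is wound to about 517° (half a turn past the calculated 337.5° contact) and released; no verdict came back.

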